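Trip test and restart of the workshop bench supply

ROBOT

A 6-joint arm with a two-finger parallel gripper is mounted at the origin on the work surface. World frame = base frame: x ahead of the robot, y to its left, z up, the work surface at z = 0. Lengths are in m, angles in degrees, forces in N, time in s.
With the tool pointing down it reaches from about 0.3 to 0.75 m from the base axis. Payload 8.5 kg.
Tool frame: the origin (TCP) lies on the centre line of the jaws, within the pads' length; the fingertips stand 19 mm ahead of it and the grasp point (between the pads) is the TCP (env.tcp_to_tips is the z of the fingertips in the tool frame, in m); z points along the fingers, y is the line along which they close (so a half turn about z gives the same grasp; the last joint's range is limited). The gripper opens to 85 mm and grips with 20 to 120 N. Pads are 22 mm wide; open, the fingers measure 114 mm over their backs; the gripper's body (76 mm by 85 mm) begins 54 mm behind the grasp point. The pads swing forward as they close: fully open they stand 13 mm farther back than shut.
Start: joints at [51.606, 21.807, 74.336, -0, 83.858, -12.336], TCP at [0.242, 0.494, 0.25] pointing down, gripper open.
Joint ranges: [-178.18, 178.18], [-50.72, 133.34], [12.68, 142.11], [-81.47, 261.47], [9.98, 163.14], [-165.26, 165.26]. Speed limits (degrees/s): [136.94, 136.94, 180, 180, 180, 180].

INTERFACE

Orientations are given as a 3x3 rotation matrix whose columns are the frame's x, y, z axes.
In Python, from rig import env gives the robot as it stands.
- The arm moves only by the tool servo_tool, never from a script. Its argument "steps" is a list of rows, each an object of numbers: "tx", "ty", "tz": the shift along the world's x, y, z in cm; "yaw": the turn about the world's z in degrees; "claw": the finger opening in cm, from 0 to 8.54. In form: [{"tx": .., "ty": .., "tz": .., "yaw": .., "claw": ..}, ...]. A call has 1 to 20 rows; each row shifts and turns the commanded pose from where the row before left it; what a row does not reach is not made up. A row lasts 1/10 s, in which the tool goes at most 50 mm and 8.59 degrees, less where a joint would pass 70% of its speed; a pose out of reach is approached as far as the arm can. A call with a gripper value outside its range is refused whole. The fingers move at their own pace and stop on an object; "newtons" is the grip in N (left out, the last holds). Time passes only in rows, so rows that do not move let the fingers close. It gives the time, the measured TCP pose, the force, the opening and the grip force at its end, in the units of the state.
- env.observe(): the state, without advancing time (a new reading comes with each control period).
- env.get_image(name): name is "scene" or "top" or "wrist"; returns (picture, depth): 420x560x3 uint8, red, green, blue; 420x560 float32, m along the optical axis (not along the pixel's ray), 0 where there is no reading.
- env.camera_model(name): a dict with "fovy" (degrees; the focal length in pixels is half the picture's height over the tangent of half this angle, whatever the lens; pixels are square), "cx", "cy" (the principal point, pixels), "T" (4x4, takes a point from camera to world coordinates). Camera axes: x right, y down, z forward; pixel columns grow to the right and rows downward; lengths in m; the calibration is good to about 2 mm. A picture is of the moment at which its call begins: read the wrist's pose just before it. camera_model takes no time and is no camera call; for the wrist camera it gives the pose at the moment of the call.
- env.close_job(): hands the job in; it is judged then, once.
The state is a dict: "time_s": time; "q": joint angles; "qvel": joint speeds; "joint_efforts": joint torques, N m; "position": TCP position; "tool_rot": TCP orientation; "ft_force": force on the tool from outside, world axes, zero at the start; "wrist_torque": the same for the moment, N m; "grip_width": finger opening in m; "gripper_force": force on a finger pad.
Only numpy, scipy, OpenCV 4.12 (cv2) and the standard library are available. Lean on these libraries where they do the work, as an engineer would, in place of code of your own. Each camera call takes 0.05 s, during which the arm holds its last target. There are 200 camera calls.

TASK

Test the bench's safety switch: press its round test button so that the lever drops, then lift the lever back up until it stays. After that switch the three circuits on again at the key panel under the lamp bar, pressing each key fully home and letting it come up before the next: first the long bar key, then the square key, then the round key. Leave the screwdriver, tape measure and jar where they are.

Things in the scene. Friction and masses are not known exactly. Their poses are not given: they have to be found in the camera images.
- safety_switch: grey wedge-shaped housing, 220 mm wide, 200 mm deep, 30 mm high in front and 145 mm at the back, its panel sloping 30 degrees down towards its front (-x, roughly towards the robot); fixed. Origin at the centre of its underside, z up. It carries the test button on the right (y = -55 mm) and the lever on the left (y = +55 mm)
- test_top (a point): centre of the top face of the round test button, 48 mm across, 12 mm proud of the panel; z points out of the panel along its travel (30 degrees from vertical), x up-slope
- test (a joint): travel of the test button in m: 0 = up, 0.008 = fully pressed; it springs back, fully down takes about 5 N. Pressing it beyond about 5 mm trips the lever
- lever_grip (a point): centre of the lever's black handle (18 mm thick, 26 mm wide along the housing's y, 50 mm long along the lever), 80 mm from the pivot; the handle ends 105 mm from the pivot; below it a steel stem of 12 x 14 mm
- lever_pivot (a point): the lever's hinge axis (along the housing's y), 12 mm below the panel
- lever (a joint): lever angle in rad: 0 = up (on), leaning 0.3 rad past vertical to the back against its stop; it grows as the lever falls to the front; 0.95 = dropped, leaning 0.65 rad (37 degrees) from vertical to the front, well clear of the panel. Its own weight carries it to the nearer end from either side of 0.3
- key_panel: grey wedge housing, 270 mm wide, else shaped like the safety switch, three keys in a row; fixed. Origin: centre of its underside, z up, front -x. Above and just behind the keys a lamp bar runs along y (24 mm deep, 18 mm high, underside 183 mm above the table, front edge at x = -7 mm; posts at y = +-130 mm). It blocks a gripper from straight above: press along the keys' axis
- bar_top (a point): centre of the top face of the long narrow bar key; z points out of the panel along the key's travel, x up-slope. Cap 68 mm up-slope by 24 mm. The cap stands 12 mm proud of the panel. The three keys stand in one row across the key panel, 80 mm apart, in any order.
- bar_key (a joint): travel of that key in m: 0 = up, 0.008 = fully pressed; it springs back, fully down takes about 4.5 N
- bar_flag (a joint): the white indicator tab (12 x 44 mm) just up-slope of that key, in m: 0 = standing out (circuit off); pressing its key home drives it in to about 0.007, where it stays (circuit on)
- square_top (a point): centre of the top face of the square key; z points out of the panel along the key's travel, x up-slope. Cap 50 x 50 mm. The cap stands 12 mm proud of the panel. The three keys stand in one row across the key panel, 80 mm apart, in any order.
- square_key (a joint): travel of that key in m: 0 = up, 0.008 = fully pressed; it springs back, fully down takes about 4.5 N
- square_flag (a joint): the white indicator tab (12 x 44 mm) just up-slope of that key, in m: 0 = standing out (circuit off); pressing its key home drives it in to about 0.007, where it stays (circuit on)
- round_top (a point): centre of the top face of the round key; z points out of the panel along the key's travel, x up-slope. Cap 54 mm across. The cap stands 12 mm proud of the panel. The three keys stand in one row across the key panel, 80 mm apart, in any order.
- round_key (a joint): travel of that key in m: 0 = up, 0.008 = fully pressed; it springs back, fully down takes about 4.5 N
- round_flag (a joint): the white indicator tab (12 x 44 mm) just up-slope of that key, in m: 0 = standing out (circuit off); pressing its key home drives it in to about 0.007, where it stays (circuit on)
- screwdriver: screwdriver with a thick orange handle, 200 mm long, 26 mm thick, lying between the two units; origin under its middle, x along it to the tip; loose bystander
- tape_measure: tape measure 70 x 40 x 60 mm, out to the right; origin at the centre of its underside; loose bystander
- screw_jar: jar with a steel lid, 64 mm across, 70 mm high, out to the left; origin at the centre of its underside; loose bystander

How it is judged:
By the outcome, as a careful person would: the job done as asked, in the order asked, and still so for the second after the job is handed in, with the robot touching nothing.
It also fails if it takes over 69 s, if anything falls off the work surface, if the arm or the gripper's body presses on something with over 40 N, if the wrist force passes 120 N, or if a joint passes its speed limit or range.

## Working session

There is one attempt and no reset: what is moved stays moved. The work goes in short steps, Python scripts to look and compute and a tool call to move; the robot and the scene stay as the last step left them, time stands still between calls to the robot, and variables do not carry over. Pictures are saved under pics/ and viewed, at most 10 in all, crops included, and the job is handed in when it is done.

Besides the shell and the picture viewer there is one more tool, called after "Emit:" as name([rows], argument=value, ...), one row to a line, values as JSON. servo_tool: Moves the arm, as the interface text tells. Its arguments: {"type":"object","properties":{"steps":{"type":"array"},"newtons":{"type":"number"}},"required":["steps"]}

```bash
mkdir -p pics; ls; cat > h.py <<'E'
import numpy as np, cv2
from rig import env
def snap(name,fn):
    m=env.camera_model(name); im,d=env.get_image(name)
    cv2.imwrite('pics/'+fn+'.png',im[:,:,::-1]); np.savez('pics/'+fn+'.npz',im=im,d=d,T=m['T'],fovy=m['fovy'],cx=m['cx'],cy=m['cy'])
def pts(fn):
    z=np.load('pics/'+fn+'.npz'); d=z['d']; f=210/np.tan(np.radians(z['fovy'])/2)
    v,u=np.mgrid[:d.shape[0],:d.shape[1]]
    P=np.stack([(u-z['cx'])/f*d,(v-z['cy'])/f*d,d],-1)@z['T'][:3,:3].T+z['T'][:3,3]
    return z['im'],d,P
E
python3 - <<'E'
from h import *
snap('scene','s0'); snap('top','t0')
print(env.observe()['tool_rot'], env.camera_model('top'))
E
```

```text
pics
[[-8.98349976e-01  4.39279630e-01 -8.53206228e-04]
 [ 4.39280336e-01  8.98349481e-01 -9.98077027e-04]
 [ 3.28042465e-04 -1.27141919e-03 -9.99999138e-01]] {'fovy': 43.2550893588439, 'cx': 285.7041531246913, 'cy': 203.97975034062156, 'T': array([[ 0.00889112, -0.98200601,  0.18864024,  0.34125162],
       [-0.99976654, -0.01244493, -0.01766301,  0.0094486 ],
       [ 0.0196928 , -0.18843915, -0.98188741,  1.4860562 ],
       [ 0.        ,  0.        ,  0.        ,  1.        ]])}
```

View pics/t0.png

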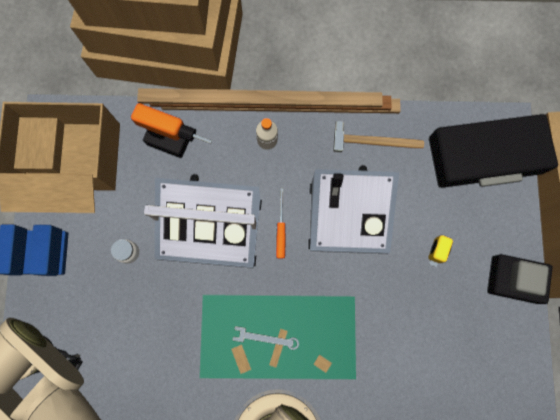

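View pics/s0.png

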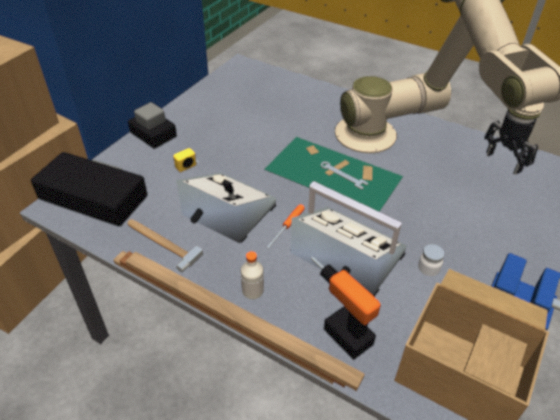

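The top view shows the key panel near (205,225), with the bar at (175,222), the square at (205,225) and the round at (235,233), so bar, square, round run from left to right. The switch is near (352,213), with its lever at (336,190) and its button at (373,226).

```bash
python3 - <<'E'
from h import *
im,d,P=pts('t0')
big=cv2.resize(im[160:290,100:420,::-1],None,fx=2.5,fy=2.5,interpolation=cv2.INTER_CUBIC); cv2.imwrite('pics/t0c.png',big)
h=P[...,2]; ok=d>0
for nm,(u0,u1) in dict(key=(140,268),sw=(300,405)).items():
    m=np.zeros(d.shape,bool); m[160:285,u0:u1]=True
    m&=ok&(h>.02)&(h<.16)
    # plane of panel: RANSAC-free robust fit
    Q=P[m]; 
    w=np.ones(len(Q),bool)
    for i in range(15):
        A=np.c_[Q[:,:2],np.ones(len(Q))]; c=np.linalg.lstsq(A[w],Q[w,2],rcond=None)[0]; r=Q[:,2]-A@c; w=abs(r-np.median(r[w]))<max(.004,.03-.003*i)
    print(nm,'plane',c.round(3),'slope',np.degrees(np.arctan(np.hypot(*c[:2]))).round(1),'yaw',np.degrees(np.arctan2(c[1],c[0])).round(2),w.sum())
    mm=m.astype(np.uint8)
    n,l,s,ce=cv2.connectedComponentsWithStats(mm); k=1+np.argmax(s[1:,4]); R=P[l==k]
    rect=cv2.minAreaRect(R[:,:2].astype(np.float32)*1000); print(rect)
    # bright caps
    hsv=cv2.cvtColor(im,cv2.COLOR_RGB2HSV)
    b=(m&(im.min(-1)>170)&(im.max(-1)>200)&((im[...,0].astype(int)-im[...,2])>12)).astype(np.uint8)
    n,l,s,ce=cv2.connectedComponentsWithStats(b)
    for k in range(1,n):
        if s[k,4]>25: print(ce[k].round(1),s[k],np.median(P[l==k],0).round(4))
E
```

```text
key plane [ 0.575 -0.044 -0.221] slope 30.0 yaw -4.4 4747
((575.873779296875, 197.75880432128906), (270.47198486328125, 240.77523803710938), 85.54305267333984)
[174.5 205.5] [167 204  16   4  40] [0.5955 0.2766 0.1201]
[204.9 208.2] [197 207  16   4  34] [0.5902 0.1959 0.1198]
[235.9 210.8] [228 209  16   4  38] [0.5837 0.1121 0.1197]
[173.6 228.5] [170 218   9  22 170] [0.5396 0.281  0.0877]
[204.  230.6] [195 222  19  18 279] [0.5343 0.2003 0.09  ]
[234.  233.1] [225 224  19  19 268] [0.5291 0.1208 0.0904]
sw plane [ 0.578 -0.016 -0.256] slope 30.0 yaw -1.56 4701
((611.7321166992188, -197.87808227539062), (221.0370330810547, 240.12355041503906), 88.71278381347656)
[373.2 225.5] [365 218  17  16 208] [ 0.5554 -0.2516  0.0817]
```

View pics/t0c.png

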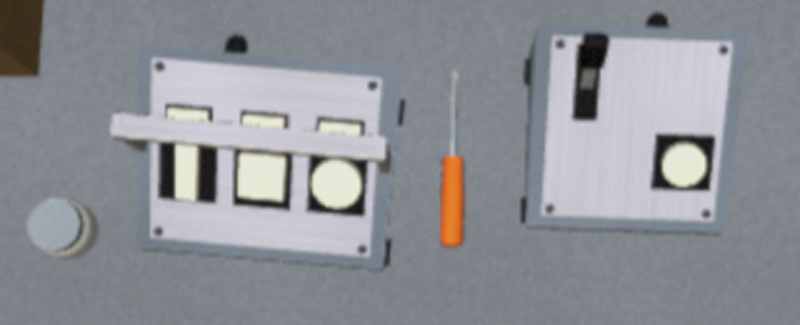

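The crop confirms the order: bar (187,172), square (262,178), round (336,183), all clear of the lamp bar. The lever is up at (590,75) and the test button is at (684,164).

I'll get the lever points and the key extents in unit frames.

```bash
python3 - <<'E'
from h import *
im,d,P=pts('t0')
def loc(o,yaw):
    c,s=np.cos(np.radians(yaw)),np.sin(np.radians(yaw)); R=np.array([[c,-s,0],[s,c,0],[0,0,1]])
    return (P-np.array([*o,0]))@R
L=loc((.552,.2),-4.4); 
hgt=L[...,2]-(.0875+.575*L[...,0])
pw=lambda a:np.percentile(a,[2,50,98],axis=0).round(3).tolist()
cap=(im.min(-1)>170)&((im[...,0].astype(int)-im[...,2])>12)
for y in (.08,0,-.08):
    m=cap&(abs(L[...,1]-y)<.036)&(L[...,0]<.02)&(L[...,0]>-.09)&(d>0); print('cap',y,pw(L[m]),np.median(hgt[m]).round(4))
m=(d>0)&(abs(L[...,1])<.1)&(abs(L[...,0])<.08)&(L[...,2]>.17)&(L[...,2]<.22); print('bar',pw(L[m]))
m=(d>0)&(abs(L[...,1])<.125)&(abs(L[...,0])<.09)&(abs(hgt)<.006); print('panel',pw(hgt[m]))
L=loc((.589,-.198),-1.56); hgt=L[...,2]-(.0875+.577*L[...,0])
m=cap&(abs(L[...,1]+.055)<.036)&(abs(L[...,0]+.03)<.05); print('btn',pw(L[m]),pw(P[m]))
m=(d>0)&(abs(L[...,1]-.055)<.03)&(abs(L[...,0])<.13)&(hgt>.03); print('lever',m.sum(),pw(L[m])); 
v,u=np.nonzero(m)
for a in range(v.min(),v.max()+1): 
    q=L[a][m[a]]; 
    if len(q): print(a,len(q),np.median(q,0).round(3))
E
```

```text
cap 0.08 [[-0.044, 0.069, 0.072], [-0.017, 0.079, 0.089], [0.008, 0.09, 0.106]] 0.0119
cap 0 [[-0.036, -0.024, 0.077], [-0.017, -0.001, 0.091], [0.004, 0.022, 0.106]] 0.0124
cap -0.08 [[-0.037, -0.104, 0.076], [-0.017, -0.08, 0.091], [0.006, -0.057, 0.107]] 0.0125
bar [[-0.003, -0.096, 0.192], [0.007, 0.0, 0.203], [0.02, 0.096, 0.209]]
panel [-0.005, -0.0, 0.005]
btn [[-0.051, -0.075, 0.07], [-0.033, -0.055, 0.081], [-0.014, -0.034, 0.094]] [[0.537, -0.272, 0.07], [0.554, -0.252, 0.081], [0.573, -0.231, 0.094]]
lever 148 [[0.054, 0.045, 0.15], [0.064, 0.057, 0.189], [0.079, 0.069, 0.203]]
173 9 [0.079 0.056 0.197]
174 10 [0.076 0.057 0.199]
175 10 [0.074 0.057 0.199]
176 10 [0.071 0.057 0.2  ]
177 11 [0.069 0.058 0.197]
178 11 [0.066 0.059 0.199]
179 11 [0.065 0.058 0.195]
180 11 [0.063 0.057 0.189]
181 10 [0.061 0.058 0.184]
182 11 [0.06  0.059 0.18 ]
183 10 [0.059 0.057 0.175]
184 10 [0.057 0.056 0.17 ]
185 10 [0.056 0.055 0.166]
186 9 [0.054 0.056 0.16 ]
187 4 [0.054 0.054 0.149]
188 1 [0.052 0.057 0.148]
```

Emit:
servo_tool([
  {"tx":1.6,"ty":-4.65,"yaw":-4.1,"claw":8.5},
  {"tx":1.6,"ty":-4.65,"yaw":-4.1},
  {"tx":1.6,"ty":-4.65,"yaw":-4.1},
  {"tx":1.6,"ty":-4.65,"yaw":-4.1},
  {"tx":1.6,"ty":-4.65,"yaw":-4.1},
  {"tx":1.6,"ty":-4.65,"yaw":-4.1},
  {"tx":1.6,"ty":-4.65,"yaw":-4.1},
  {"tx":1.6,"ty":-4.65,"yaw":-4.1},
  {"tx":1.6,"ty":-4.65,"yaw":-4.1},
  {"tx":1.6,"ty":-4.65,"yaw":-4.1},
  {"tx":1.6,"ty":-4.65,"yaw":-4.1},
  {"tx":1.6,"ty":-4.65,"yaw":-4.1},
  {"tx":1.6,"ty":-4.65,"yaw":-4.1},
  {"tx":1.6,"ty":-4.65,"yaw":-4.1},
  {"tx":1.6,"ty":-4.65,"yaw":-4.1},
  {"tx":1.6,"ty":-4.65,"yaw":-4.1},
  {"tx":0},
  {"tx":0},
])

```text
invalid input at $.steps[0]: expected keys tx, ty, tz, yaw, claw
```

Emit:
servo_tool([
  {"tx":1.6,"ty":-4.65,"tz":0,"yaw":-4.1,"claw":8.5},
  {"tx":1.6,"ty":-4.65,"tz":0,"yaw":-4.1,"claw":8.5},
  {"tx":1.6,"ty":-4.65,"tz":0,"yaw":-4.1,"claw":8.5},
  {"tx":1.6,"ty":-4.65,"tz":0,"yaw":-4.1,"claw":8.5},
  {"tx":1.6,"ty":-4.65,"tz":0,"yaw":-4.1,"claw":8.5},
  {"tx":1.6,"ty":-4.65,"tz":0,"yaw":-4.1,"claw":8.5},
  {"tx":1.6,"ty":-4.65,"tz":0,"yaw":-4.1,"claw":8.5},
  {"tx":1.6,"ty":-4.65,"tz":0,"yaw":-4.1,"claw":8.5},
  {"tx":1.6,"ty":-4.65,"tz":0,"yaw":-4.1,"claw":8.5},
  {"tx":1.6,"ty":-4.65,"tz":0,"yaw":-4.1,"claw":8.5},
  {"tx":1.6,"ty":-4.65,"tz":0,"yaw":-4.1,"claw":8.5},
  {"tx":1.6,"ty":-4.65,"tz":0,"yaw":-4.1,"claw":8.5},
  {"tx":1.6,"ty":-4.65,"tz":0,"yaw":-4.1,"claw":8.5},
  {"tx":1.6,"ty":-4.65,"tz":0,"yaw":-4.1,"claw":8.5},
  {"tx":1.6,"ty":-4.65,"tz":0,"yaw":-4.1,"claw":8.5},
  {"tx":1.6,"ty":-4.65,"tz":0,"yaw":-4.1,"claw":8.5},
  {"tx":0,"ty":0,"tz":0,"yaw":0,"claw":8.5},
  {"tx":0,"ty":0,"tz":0,"yaw":0,"claw":8.5},
])

```text
time_s: 1.9
position: [0.4974, -0.2505, 0.2494]
tool_rot: [[0.03, 1.0, -0.001], [1.0, -0.03, 0.001], [0.001, -0.001, -1.0]]
ft_force: [0.8, 0.5, 0.0]
grip_width: 0.0852
gripper_force: 0.0
```

Emit:
servo_tool([
  {"tx":0.2,"ty":0,"tz":-4.5,"yaw":0,"claw":8.5},
  {"tx":0.2,"ty":0,"tz":-4.5,"yaw":0,"claw":8.5},
  {"tx":0,"ty":0,"tz":-4,"yaw":0,"claw":8.5},
  {"tx":0,"ty":0,"tz":-0.5,"yaw":0,"claw":8.5},
  {"tx":0,"ty":0,"tz":0,"yaw":0,"claw":8.5},
  {"tx":0,"ty":0,"tz":0,"yaw":0,"claw":8.5},
])

```text
time_s: 2.5
position: [0.5024, -0.2501, 0.1176]
tool_rot: [[0.028, 1.0, 0.003], [1.0, -0.028, -0.002], [-0.002, 0.003, -1.0]]
ft_force: [-0.8, 0.1, 0.9]
grip_width: 0.0848
gripper_force: 0.0
```

```bash
python3 - <<'E'
from h import *
snap('wrist','w1'); print(env.observe()['position'],env.tcp_to_tips)
im,d,P=pts('w1')
cap=(im.min(-1)>150)&((im[...,0].astype(int)-im[...,2])>12)
m=cap&(d>0)&(P[...,2]<.15); print(m.sum(),np.median(P[m],0), np.percentile(P[m],[3,97],axis=0))
E
```

```text
[ 0.50245039 -0.25024838  0.11771947] 0.019
217 [ 0.56358333 -0.24989891  0.08693746] [[ 0.45738891 -0.27323932  0.0765283 ]
 [ 0.57415523 -0.2287914   0.14911993]]
```

View pics/w1.png

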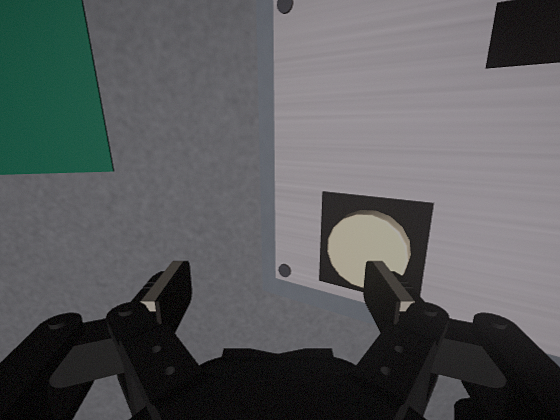

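Wrist view: the forward finger's tip at (388,275) is over the button's near side (button at (369,248)). The knuckle link at (480,325) sticks out beyond the finger. I'll measure that link for lamp-bar clearance.

```bash
python3 - <<'E'
from h import *
im,d,P=pts('w1'); p=np.array([.5024,-.2501,.1176])
for uv in [(378,268),(385,285),(405,300),(430,310),(435,330),(475,322),(495,325),(500,340),(540,380),(550,395),(145,303),(70,322)]:
    print(uv, d[uv[1],uv[0]].round(3), (P[uv[1],uv[0]]-p).round(3))
E
```

```text
(378, 268) 0.129 [0.045 0.011 0.006]
(385, 285) 0.116 [0.043 0.01  0.02 ]
(405, 300) 0.106 [0.046 0.01  0.031]
(430, 310) 0.095 [0.05  0.013 0.041]
(435, 330) 0.089 [0.048 0.011 0.048]
(475, 322) 0.093 [0.063 0.011 0.044]
(495, 325) 0.09 [0.067 0.011 0.047]
(500, 340) 0.084 [0.064 0.011 0.053]
(540, 380) 0.071 [0.064 0.011 0.067]
(550, 395) 0.067 [0.062 0.011 0.071]
(145, 303) 0.105 [-0.047  0.012  0.031]
(70, 322) 0.093 [-0.065  0.014  0.044]
```

Emit:
servo_tool([
  {"tx":0,"ty":0,"tz":-0.7,"yaw":0,"claw":8.5},
  {"tx":0,"ty":0,"tz":-0.5,"yaw":0,"claw":8.5},
  {"tx":0,"ty":0,"tz":0,"yaw":0,"claw":8.5},
  {"tx":0,"ty":0,"tz":0,"yaw":0,"claw":8.5},
])

```text
time_s: 2.95
position: [0.5016, -0.25, 0.1033]
tool_rot: [[0.029, 1.0, -0.0], [1.0, -0.029, 0.0], [0.0, -0.0, -1.0]]
ft_force: [-0.2, -1.0, -0.5]
grip_width: 0.0851
gripper_force: 0.0
```

Emit:
servo_tool([
  {"tx":0,"ty":0,"tz":-0.4,"yaw":0,"claw":8.5},
  {"tx":0,"ty":0,"tz":-0.4,"yaw":0,"claw":8.5},
  {"tx":0,"ty":0,"tz":0,"yaw":0,"claw":8.5},
  {"tx":0,"ty":0,"tz":0,"yaw":0,"claw":8.5},
])

```text
time_s: 3.35
position: [0.5016, -0.2499, 0.0952]
tool_rot: [[0.029, 1.0, -0.0], [1.0, -0.029, 0.0], [0.0, -0.0, -1.0]]
ft_force: [-0.1, 0.5, -0.4]
grip_width: 0.0846
gripper_force: 0.0
```

Emit:
servo_tool([
  {"tx":0.1,"ty":0,"tz":-0.2,"yaw":0,"claw":8.5},
  {"tx":0.1,"ty":0,"tz":-0.2,"yaw":0,"claw":8.5},
  {"tx":0,"ty":0,"tz":0,"yaw":0,"claw":8.5},
  {"tx":0,"ty":0,"tz":0,"yaw":0,"claw":8.5},
])

```text
time_s: 3.75
position: [0.5036, -0.2499, 0.0913]
tool_rot: [[0.029, 1.0, -0.0], [1.0, -0.029, 0.0], [0.0, -0.0, -1.0]]
ft_force: [0.6, -0.4, 0.5]
grip_width: 0.0847
gripper_force: 0.0
```

Emit:
servo_tool([
  {"tx":0.1,"ty":0,"tz":-0.2,"yaw":0,"claw":8.5},
  {"tx":0.1,"ty":0,"tz":-0.2,"yaw":0,"claw":8.5},
  {"tx":0,"ty":0,"tz":0,"yaw":0,"claw":8.5},
  {"tx":0,"ty":0,"tz":0,"yaw":0,"claw":8.5},
])

```text
time_s: 4.15
position: [0.5056, -0.2499, 0.0873]
tool_rot: [[0.029, 1.0, -0.0], [1.0, -0.029, 0.0], [0.0, -0.0, -1.0]]
ft_force: [-0.1, -0.4, 1.1]
grip_width: 0.0847
gripper_force: 0.0
```

Emit:
servo_tool([
  {"tx":0.1,"ty":0,"tz":-0.2,"yaw":0,"claw":8.5},
  {"tx":0.1,"ty":0,"tz":-0.2,"yaw":0,"claw":8.5},
  {"tx":0,"ty":0,"tz":0,"yaw":0,"claw":8.5},
  {"tx":0,"ty":0,"tz":0,"yaw":0,"claw":8.5},
])

```text
time_s: 4.55
position: [0.5078, -0.25, 0.0834]
tool_rot: [[0.029, 1.0, 0.0], [1.0, -0.029, -0.0], [-0.0, 0.0, -1.0]]
ft_force: [0.6, 0.6, 3.3]
grip_width: 0.0849
gripper_force: 1.1
```

Emit:
servo_tool([
  {"tx":0.1,"ty":0,"tz":-0.2,"yaw":0,"claw":8.5},
  {"tx":0.1,"ty":0,"tz":-0.2,"yaw":0,"claw":8.5},
  {"tx":0,"ty":0,"tz":0,"yaw":0,"claw":8.5},
  {"tx":0,"ty":0,"tz":0,"yaw":0,"claw":8.5},
])

```text
time_s: 4.95
position: [0.5098, -0.25, 0.0797]
tool_rot: [[0.029, 1.0, 0.001], [1.0, -0.029, -0.001], [-0.001, 0.001, -1.0]]
ft_force: [-1.3, 0.5, 6.9]
grip_width: 0.085
gripper_force: 3.6
```

Emit:
servo_tool([
  {"tx":0.05,"ty":0,"tz":-0.1,"yaw":0,"claw":8.5},
  {"tx":0,"ty":0,"tz":0,"yaw":0,"claw":8.5},
  {"tx":0,"ty":0,"tz":0,"yaw":0,"claw":8.5},
])

```text
time_s: 5.25
position: [0.5101, -0.2501, 0.0794]
tool_rot: [[0.029, 1.0, 0.001], [1.0, -0.029, -0.001], [-0.001, 0.001, -1.0]]
ft_force: [-6.3, 1.6, 13.7]
grip_width: 0.0847
gripper_force: 7.4
```

Emit:
servo_tool([
  {"tx":-0.5,"ty":0,"tz":1,"yaw":0,"claw":8.5},
  {"tx":-1,"ty":0,"tz":2,"yaw":0,"claw":8.5},
  {"tx":-2.5,"ty":0,"tz":4,"yaw":0,"claw":8.5},
  {"tx":-3,"ty":2,"tz":3.5,"yaw":0,"claw":8.5},
  {"tx":-3,"ty":3,"tz":0,"yaw":0,"claw":8.5},
  {"tx":0,"ty":0,"tz":0,"yaw":0,"claw":8.5},
])

```text
time_s: 5.85
position: [0.4069, -0.1967, 0.1834]
tool_rot: [[0.028, 1.0, -0.002], [1.0, -0.028, 0.002], [0.002, -0.002, -1.0]]
ft_force: [-0.2, -0.2, -0.0]
grip_width: 0.0853
gripper_force: 0.0
```

```bash
python3 - <<'E'
from h import *
snap('scene','s2'); snap('top','t2')
im,d,P=pts('t2')
yaw=-1.56;c,s=np.cos(np.radians(yaw)),np.sin(np.radians(yaw)); R=np.array([[c,-s,0],[s,c,0],[0,0,1]])
L=(P-np.array([.589,-.198,0]))@R; hgt=L[...,2]-(.0875+.577*L[...,0])
m=(d>0)&(abs(L[...,1]-.055)<.03)&(abs(L[...,0])<.13)&(hgt>.03)&(L[...,2]<.22); print(m.sum())
for a in range(420):
    q=L[a][m[a]]
    if len(q): print(a,len(q),np.median(q,0).round(3))
a=cv2.imread('pics/s2.png')[130:260,130:330]; b=cv2.imread('pics/t2.png')[150:270,260:440]
cv2.imwrite('pics/c2.png',np.hstack([cv2.resize(a,(400,260)),cv2.resize(b,(390,260))]))
E
```

```text
155
199 2 [0.025 0.057 0.136]
200 6 [0.022 0.057 0.139]
201 6 [0.019 0.057 0.14 ]
202 9 [0.014 0.057 0.153]
203 10 [0.01  0.056 0.156]
204 10 [0.007 0.057 0.161]
205 10 [0.003 0.057 0.167]
206 10 [0.    0.058 0.17 ]
207 11 [-0.003  0.056  0.174]
208 11 [-0.007  0.057  0.179]
209 11 [-0.01   0.058  0.182]
210 11 [-0.013  0.058  0.185]
211 11 [-0.015  0.058  0.183]
212 10 [-0.017  0.056  0.18 ]
213 10 [-0.02   0.056  0.182]
214 10 [-0.022  0.056  0.179]
215 7 [-0.024  0.054  0.175]
```

View pics/c2.png

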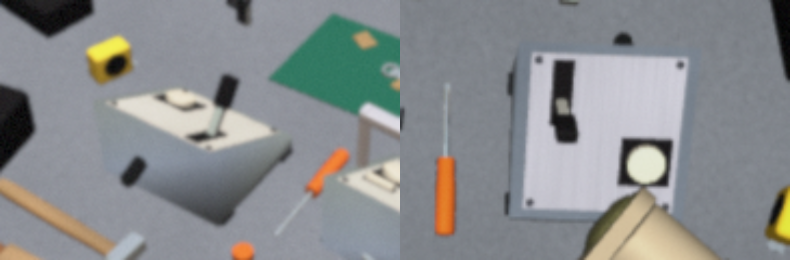

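The crop shows the lever dropped towards the front, its handle at (565,128) in the right half, and the button back up. Next I push the lever up from the front with the forward finger.

Emit:
servo_tool([
  {"tx":0,"ty":3,"tz":-1,"yaw":0,"claw":8.5},
  {"tx":0,"ty":2.5,"tz":-1.5,"yaw":0,"claw":8.5},
  {"tx":3,"ty":0,"tz":0,"yaw":0,"claw":8.5},
  {"tx":3,"ty":0,"tz":0,"yaw":0,"claw":8.5},
  {"tx":1,"ty":0,"tz":0,"yaw":0,"claw":8.5},
  {"tx":1,"ty":0,"tz":0,"yaw":0,"claw":8.5},
  {"tx":1,"ty":0,"tz":0,"yaw":0,"claw":8.5},
  {"tx":1,"ty":0,"tz":0,"yaw":0,"claw":8.5},
  {"tx":1,"ty":0,"tz":0,"yaw":0,"claw":8.5},
  {"tx":1,"ty":0,"tz":0,"yaw":0,"claw":8.5},
  {"tx":1,"ty":0,"tz":0,"yaw":0,"claw":8.5},
  {"tx":1,"ty":0,"tz":0,"yaw":0,"claw":8.5},
])

```text
time_s: 7.15
position: [0.5544, -0.1464, 0.1662]
tool_rot: [[0.029, 0.999, 0.017], [1.0, -0.029, -0.007], [-0.007, 0.017, -1.0]]
ft_force: [-12.4, 5.1, 54.0]
grip_width: 0.0851
gripper_force: 28.6
```

Emit:
servo_tool([
  {"tx":1,"ty":0,"tz":0,"yaw":0,"claw":8.5},
  {"tx":1,"ty":0,"tz":0,"yaw":0,"claw":8.5},
  {"tx":0.6,"ty":0,"tz":0,"yaw":0,"claw":8.5},
  {"tx":0,"ty":0,"tz":0,"yaw":0,"claw":8.5},
  {"tx":0,"ty":0,"tz":0,"yaw":0,"claw":8.5},
])

```text
time_s: 7.65
position: [0.5763, -0.1449, 0.158]
tool_rot: [[0.029, 1.0, -0.0], [1.0, -0.029, 0.0], [0.0, -0.0, -1.0]]
ft_force: [-0.5, -0.0, -0.4]
grip_width: 0.0852
gripper_force: 0.0
```

Emit:
servo_tool([
  {"tx":-3,"ty":0,"tz":0,"yaw":0,"claw":8.5},
  {"tx":-4,"ty":0,"tz":1,"yaw":0,"claw":8.5},
  {"tx":-4,"ty":0,"tz":2,"yaw":0,"claw":8.5},
  {"tx":-4,"ty":0,"tz":2,"yaw":0,"claw":8.5},
  {"tx":0,"ty":0,"tz":0,"yaw":0,"claw":8.5},
])

```text
time_s: 8.15
position: [0.4234, -0.1447, 0.2099]
tool_rot: [[0.03, 1.0, 0.001], [1.0, -0.03, -0.001], [-0.001, 0.001, -1.0]]
ft_force: [0.2, 0.3, -1.6]
grip_width: 0.0854
gripper_force: 0.0
```

```bash
python3 - <<'E'
from h import *
snap('scene','s3'); snap('top','t3')
im,d,P=pts('t3')
yaw=-1.56;c,s=np.cos(np.radians(yaw)),np.sin(np.radians(yaw)); R=np.array([[c,-s,0],[s,c,0],[0,0,1]])
L=(P-np.array([.589,-.198,0]))@R; hgt=L[...,2]-(.0875+.577*L[...,0])
m=(d>0)&(abs(L[...,1]-.055)<.03)&(abs(L[...,0])<.13)&(hgt>.03)&(L[...,2]<.22); print(m.sum())
for a in range(420):
    q=L[a][m[a]]
    if len(q) and a%2: print(a,len(q),np.median(q,0).round(3))
a=cv2.imread('pics/s3.png')[130:260,130:330]; b=cv2.imread('pics/t3.png')[150:270,260:440]
cv2.imwrite('pics/c3.png',np.hstack([cv2.resize(a,(400,260)),cv2.resize(b,(390,260))]))
E
```

```text
151
173 9 [0.08  0.056 0.197]
175 10 [0.074 0.057 0.199]
177 11 [0.069 0.058 0.197]
179 11 [0.064 0.058 0.195]
181 10 [0.061 0.058 0.185]
183 11 [0.058 0.058 0.178]
185 10 [0.056 0.056 0.165]
187 3 [0.053 0.055 0.156]
```

View pics/c3.png

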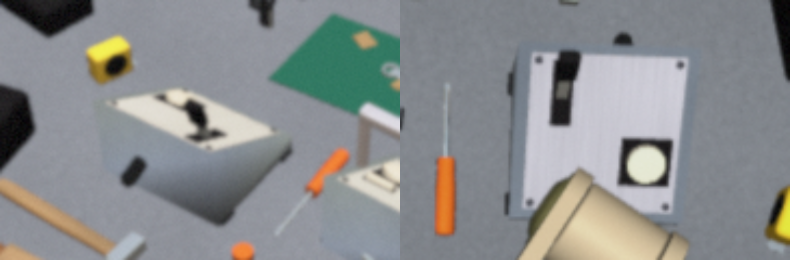

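The lever is back up: its handle is at (565,65) in the right half, matching the original picture. Now the bar key.

Emit:
servo_tool([
  {"tx":0.5,"ty":4.8,"tz":0,"yaw":-0.3,"claw":8.5},
  {"tx":0.5,"ty":4.8,"tz":0,"yaw":-0.3,"claw":8.5},
  {"tx":0.5,"ty":4.8,"tz":0,"yaw":-0.3,"claw":8.5},
  {"tx":0.5,"ty":4.8,"tz":0,"yaw":-0.3,"claw":8.5},
  {"tx":0.5,"ty":4.8,"tz":0,"yaw":-0.3,"claw":8.5},
  {"tx":0.5,"ty":4.8,"tz":0,"yaw":-0.3,"claw":8.5},
  {"tx":0.5,"ty":4.8,"tz":0,"yaw":-0.3,"claw":8.5},
  {"tx":0.5,"ty":4.8,"tz":0,"yaw":-0.3,"claw":8.5},
  {"tx":0.5,"ty":4.6,"tz":0,"yaw":-0.3,"claw":8.5},
  {"tx":0,"ty":0,"tz":0,"yaw":0,"claw":8.5},
  {"tx":0,"ty":0,"tz":-4,"yaw":0,"claw":8.5},
  {"tx":0,"ty":0,"tz":-4,"yaw":0,"claw":8.5},
  {"tx":0,"ty":0,"tz":-3,"yaw":0,"claw":8.5},
  {"tx":0,"ty":0,"tz":0,"yaw":0,"claw":8.5},
  {"tx":0,"ty":0,"tz":0,"yaw":0,"claw":8.5},
])

```text
time_s: 9.75
position: [0.4717, 0.2851, 0.0981]
tool_rot: [[0.076, 0.997, -0.001], [0.997, -0.076, -0.0], [-0.0, -0.001, -1.0]]
ft_force: [0.4, 0.4, -0.1]
grip_width: 0.0849
gripper_force: 0.0
```

```bash
python3 - <<'E'
from h import *
snap('wrist','w4'); print(env.observe()['position'],env.observe()['ft_force'])
im,d,P=pts('w4')
p=env.observe()['position']
cap=(im.min(-1)>110)&((im[...,0].astype(int)-im[...,2])>12)&(d>.1)&(P[...,2]<.13)
n,l,s,ce=cv2.connectedComponentsWithStats(cap.astype(np.uint8))
for k in range(1,n):
    if s[k,4]>200: print(ce[k].round(),s[k,4],np.percentile(P[l==k],[3,50,97],axis=0).round(3).tolist())
E
```

```text
[0.47213538 0.28522111 0.09906622] [-0.44572628 -0.24614441  0.22783356]
[432. 274.] 5384 [[0.514, 0.27, 0.074], [0.548, 0.283, 0.094], [0.567, 0.293, 0.105]]
[439. 399.] 749 [[0.547, 0.197, 0.097], [0.552, 0.211, 0.099], [0.557, 0.224, 0.101]]
```

View pics/w4.png

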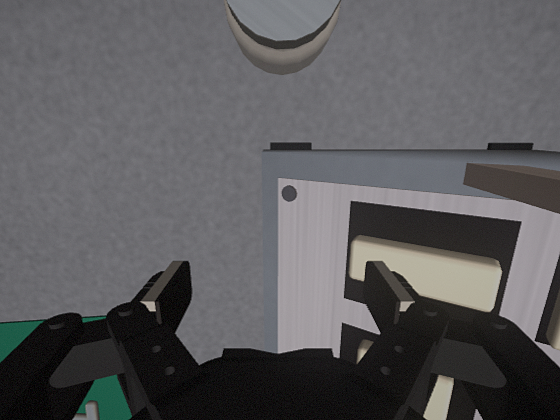

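The forward finger at (388,285) is over the bar key (430,272), with the lamp post to the right and clear. I'll press along the axis.

Emit:
servo_tool([
  {"tx":0.2,"ty":0,"tz":-0.5,"yaw":0,"claw":8.5},
  {"tx":0.1,"ty":0,"tz":-0.3,"yaw":0,"claw":8.5},
  {"tx":0.1,"ty":0,"tz":-0.2,"yaw":0,"claw":8.5},
  {"tx":0.1,"ty":0,"tz":-0.2,"yaw":0,"claw":8.5},
  {"tx":0,"ty":0,"tz":0,"yaw":0,"claw":8.5},
  {"tx":0,"ty":0,"tz":0,"yaw":0,"claw":8.5},
])

```text
time_s: 10.4
position: [0.4764, 0.285, 0.0863]
tool_rot: [[0.076, 0.997, 0.0], [0.997, -0.076, 0.0], [0.0, 0.0, -1.0]]
ft_force: [-1.1, -0.3, 1.3]
grip_width: 0.0854
gripper_force: 0.5
```

Emit:
servo_tool([
  {"tx":0.1,"ty":0,"tz":-0.2,"yaw":0,"claw":8.5},
  {"tx":0.1,"ty":0,"tz":-0.2,"yaw":0,"claw":8.5},
  {"tx":0,"ty":0,"tz":0,"yaw":0,"claw":8.5},
  {"tx":0,"ty":0,"tz":0,"yaw":0,"claw":8.5},
])

```text
time_s: 10.8
position: [0.4784, 0.285, 0.0823]
tool_rot: [[0.076, 0.997, 0.0], [0.997, -0.076, 0.0], [0.0, 0.0, -1.0]]
ft_force: [0.8, -1.3, 3.5]
grip_width: 0.0853
gripper_force: 1.2
```

Emit:
servo_tool([
  {"tx":0.1,"ty":0,"tz":-0.2,"yaw":0,"claw":8.5},
  {"tx":0.1,"ty":0,"tz":-0.2,"yaw":0,"claw":8.5},
  {"tx":0,"ty":0,"tz":0,"yaw":0,"claw":8.5},
  {"tx":0,"ty":0,"tz":0,"yaw":0,"claw":8.5},
])

```text
time_s: 11.2
position: [0.4803, 0.285, 0.0789]
tool_rot: [[0.076, 0.997, 0.001], [0.997, -0.076, 0.0], [0.0, 0.001, -1.0]]
ft_force: [-3.5, -2.6, 12.2]
grip_width: 0.0851
gripper_force: 5.9
```

Emit:
servo_tool([
  {"tx":0.05,"ty":0,"tz":-0.1,"yaw":0,"claw":8.5},
  {"tx":0,"ty":0,"tz":0,"yaw":0,"claw":8.5},
  {"tx":0,"ty":0,"tz":0,"yaw":0,"claw":8.5},
])

```text
time_s: 11.5
position: [0.4805, 0.285, 0.0786]
tool_rot: [[0.076, 0.997, 0.001], [0.997, -0.076, 0.0], [0.0, 0.001, -1.0]]
ft_force: [-8.7, -2.8, 18.0]
grip_width: 0.0852
gripper_force: 9.7
```

Emit:
servo_tool([
  {"tx":-0.5,"ty":0,"tz":1,"yaw":0,"claw":8.5},
  {"tx":-1,"ty":0,"tz":2,"yaw":0,"claw":8.5},
  {"tx":-2,"ty":-2,"tz":2,"yaw":0,"claw":8.5},
  {"tx":-2,"ty":-2,"tz":0,"yaw":0,"claw":8.5},
  {"tx":0,"ty":0,"tz":0,"yaw":0,"claw":8.5},
])

```text
time_s: 12.0
position: [0.4233, 0.2437, 0.1272]
tool_rot: [[0.077, 0.997, -0.002], [0.997, -0.077, -0.001], [-0.001, -0.002, -1.0]]
ft_force: [-0.3, 0.7, -0.7]
grip_width: 0.0851
gripper_force: 0.0
```

```bash
cat > fl.py <<'E'
import sys
from h import *
fn=sys.argv[1]; snap('top',fn)
I0,d0,P0=pts('t0'); I,d,P=pts(fn)
for nm,b in dict(bar=(204,208,168,182),square=(207,211,198,212),round=(209,213,229,243),barkey=(222,238,171,177),sqkey=(224,238,197,211),rdkey=(226,240,228,240),panel=(245,252,180,200)).items():
    s=np.s_[b[0]:b[1],b[2]:b[3]]; print(nm,np.round(1000*np.median((P[s]-P0[s])[...,2]),1))
print(env.observe()['position'])
E
python3 fl.py t5
```

```text
bar -6.9
square 1.1
round -0.4
barkey 1.4
sqkey 0.5
rdkey 0.6
panel 341.8
[0.42484711 0.2445111  0.1272124 ]
```

Emit:
servo_tool([
  {"tx":1,"ty":-2,"tz":0,"yaw":0,"claw":8.5},
  {"tx":1.5,"ty":-2,"tz":-1,"yaw":0,"claw":8.5},
  {"tx":1.7,"ty":0,"tz":-2.4,"yaw":0,"claw":8.5},
  {"tx":0,"ty":0,"tz":0,"yaw":0,"claw":8.5},
  {"tx":0,"ty":0,"tz":0,"yaw":0,"claw":8.5},
])

```text
time_s: 12.55
position: [0.4676, 0.2053, 0.0927]
tool_rot: [[0.076, 0.997, -0.002], [0.997, -0.076, -0.0], [-0.0, -0.002, -1.0]]
ft_force: [0.2, -0.4, 1.3]
grip_width: 0.0849
gripper_force: 0.0
```

Emit:
servo_tool([
  {"tx":0.1,"ty":0,"tz":-0.2,"yaw":0,"claw":8.5},
  {"tx":0.1,"ty":0,"tz":-0.2,"yaw":0,"claw":8.5},
  {"tx":0.1,"ty":0,"tz":-0.2,"yaw":0,"claw":8.5},
  {"tx":0.1,"ty":0,"tz":-0.2,"yaw":0,"claw":8.5},
  {"tx":0.1,"ty":0,"tz":-0.2,"yaw":0,"claw":8.5},
  {"tx":0,"ty":0,"tz":0,"yaw":0,"claw":8.5},
  {"tx":0,"ty":0,"tz":0,"yaw":0,"claw":8.5},
])

```text
time_s: 13.25
position: [0.4729, 0.2051, 0.0833]
tool_rot: [[0.076, 0.997, 0.001], [0.997, -0.076, 0.0], [0.0, 0.001, -1.0]]
ft_force: [0.3, 1.4, 3.3]
grip_width: 0.0848
gripper_force: 1.1
```

Emit:
servo_tool([
  {"tx":0.1,"ty":0,"tz":-0.2,"yaw":0,"claw":8.5},
  {"tx":0.1,"ty":0,"tz":-0.2,"yaw":0,"claw":8.5},
  {"tx":0,"ty":0,"tz":-0.1,"yaw":0,"claw":8.5},
  {"tx":0,"ty":0,"tz":0,"yaw":0,"claw":8.5},
  {"tx":0,"ty":0,"tz":0,"yaw":0,"claw":8.5},
])

```text
time_s: 13.75
position: [0.4752, 0.205, 0.0793]
tool_rot: [[0.076, 0.997, 0.002], [0.997, -0.076, 0.0], [0.0, 0.002, -1.0]]
ft_force: [-4.3, -0.4, 14.9]
grip_width: 0.0849
gripper_force: 7.5
```

Emit:
servo_tool([
  {"tx":-0.5,"ty":0,"tz":1,"yaw":0,"claw":8.5},
  {"tx":-1,"ty":0,"tz":2,"yaw":0,"claw":8.5},
  {"tx":-2,"ty":-2,"tz":2,"yaw":0,"claw":8.5},
  {"tx":-2,"ty":-2,"tz":0,"yaw":0,"claw":8.5},
  {"tx":0,"ty":0,"tz":0,"yaw":0,"claw":8.5},
])

```text
time_s: 14.25
position: [0.4173, 0.1637, 0.1283]
tool_rot: [[0.077, 0.997, -0.002], [0.997, -0.077, -0.001], [-0.001, -0.002, -1.0]]
ft_force: [-0.6, 0.6, 0.3]
grip_width: 0.0849
gripper_force: 0.0
```

```bash
python3 fl.py t6
```

```text
bar -7.6
square -5.2
round -0.3
barkey -0.1
sqkey 0.6
rdkey 0.8
panel 6.8
[0.41880425 0.16438629 0.12827743]
```

Emit:
servo_tool([
  {"tx":1,"ty":-2,"tz":0,"yaw":0,"claw":8.5},
  {"tx":1.5,"ty":-1.8,"tz":-1,"yaw":0,"claw":8.5},
  {"tx":1.6,"ty":0,"tz":-2.5,"yaw":0,"claw":8.5},
  {"tx":0,"ty":0,"tz":0,"yaw":0,"claw":8.5},
  {"tx":0,"ty":0,"tz":0,"yaw":0,"claw":8.5},
])

```text
time_s: 14.8
position: [0.4605, 0.1273, 0.0928]
tool_rot: [[0.076, 0.997, -0.002], [0.997, -0.076, 0.0], [-0.0, -0.002, -1.0]]
ft_force: [0.8, 0.2, -0.3]
grip_width: 0.085
gripper_force: 0.0
```

Emit:
servo_tool([
  {"tx":0.1,"ty":0,"tz":-0.2,"yaw":0,"claw":8.5},
  {"tx":0.1,"ty":0,"tz":-0.2,"yaw":0,"claw":8.5},
  {"tx":0.1,"ty":0,"tz":-0.2,"yaw":0,"claw":8.5},
  {"tx":0.1,"ty":0,"tz":-0.2,"yaw":0,"claw":8.5},
  {"tx":0.1,"ty":0,"tz":-0.2,"yaw":0,"claw":8.5},
  {"tx":0,"ty":0,"tz":0,"yaw":0,"claw":8.5},
  {"tx":0,"ty":0,"tz":0,"yaw":0,"claw":8.5},
])

```text
time_s: 15.5
position: [0.466, 0.127, 0.0833]
tool_rot: [[0.076, 0.997, 0.001], [0.997, -0.076, 0.0], [0.0, 0.001, -1.0]]
ft_force: [0.3, 0.4, 2.0]
grip_width: 0.0851
gripper_force: 1.1
```

Emit:
servo_tool([
  {"tx":0.1,"ty":0,"tz":-0.2,"yaw":0,"claw":8.5},
  {"tx":0.1,"ty":0,"tz":-0.2,"yaw":0,"claw":8.5},
  {"tx":0,"ty":0,"tz":-0.1,"yaw":0,"claw":8.5},
  {"tx":0,"ty":0,"tz":0,"yaw":0,"claw":8.5},
  {"tx":0,"ty":0,"tz":0,"yaw":0,"claw":8.5},
])

```text
time_s: 16.0
position: [0.4683, 0.1269, 0.079]
tool_rot: [[0.076, 0.997, 0.002], [0.997, -0.076, -0.0], [0.0, 0.002, -1.0]]
ft_force: [-3.4, -0.1, 11.8]
grip_width: 0.0852
gripper_force: 6.1
```

Emit:
servo_tool([
  {"tx":0,"ty":0,"tz":-0.1,"yaw":0,"claw":8.5},
  {"tx":0,"ty":0,"tz":0,"yaw":0,"claw":8.5},
  {"tx":-0.5,"ty":0,"tz":1,"yaw":0,"claw":8.5},
  {"tx":-1,"ty":0,"tz":2,"yaw":0,"claw":8.5},
  {"tx":-3,"ty":0,"tz":3,"yaw":0,"claw":8.5},
  {"tx":-3,"ty":0,"tz":3,"yaw":0,"claw":8.5},
  {"tx":-3,"ty":0,"tz":3,"yaw":0,"claw":8.5},
  {"tx":-2,"ty":-3,"tz":0,"yaw":0,"claw":8.5},
  {"tx":0,"ty":-4,"tz":0,"yaw":0,"claw":8.5},
  {"tx":0,"ty":-4,"tz":0,"yaw":0,"claw":8.5},
  {"tx":0,"ty":0,"tz":0,"yaw":0,"claw":8.5},
])

```text
time_s: 17.1
position: [0.3428, 0.0136, 0.1971]
tool_rot: [[0.082, 0.997, -0.0], [0.997, -0.082, -0.001], [-0.001, -0.0, -1.0]]
ft_force: [-0.6, 1.0, -0.8]
grip_width: 0.0853
gripper_force: 0.0
```

```bash
python3 fl.py t7; python3 -c "
from h import *
snap('scene','s7')
a=cv2.imread('pics/s7.png')[130:300,130:450]; b=cv2.imread('pics/t7.png')[150:290,110:470]
cv2.imwrite('pics/c7.png',np.vstack([cv2.resize(b,(770,300)),cv2.resize(a,(770,300))[:,:770]]))"
```

```text
bar -7.2
square -4.9
round -6.9
barkey -0.4
sqkey 0.8
rdkey -0.1
panel 0.2
[0.34253714 0.0154013  0.19695818]
```

View pics/c7.png

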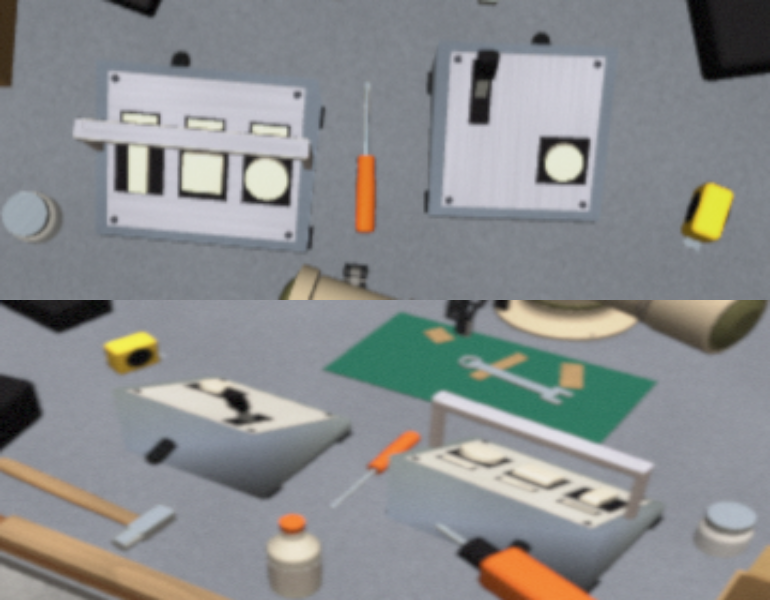

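The picture shows the lever up, all three flags in and the bystanders in place. The square flag's depth change is smaller than the others, so I'll check it against the saved frames.

```bash
python3 - <<'E'
from h import *
R={k:pts(k)[2][...,2]-(.575*pts(k)[2][...,0]-.044*pts(k)[2][...,1]-.221) for k in('t0','t2','t3','t5','t6','t7')}
for nm,b in dict(bar=(205,207,169,181),square=(208,210,199,211),round=(210,212,231,241)).items():
    print(nm,{k:round(1000*float(np.median(r[b[0]:b[1],b[2]:b[3]])),1) for k,r in R.items()})
E
```

```text
bar {'t0': 9.2, 't2': 9.8, 't3': 9.4, 't5': 2.0, 't6': 2.0, 't7': 3.3}
square {'t0': 9.4, 't2': 9.6, 't3': 11.4, 't5': 10.8, 't6': 1.9, 't7': 4.2}
round {'t0': 10.1, 't2': 10.1, 't3': 9.8, 't5': 11.3, 't6': 9.9, 't7': 0.9}
```

All three flags are in, latched in the order asked, and the lever is up.

```bash
python3 -c "
from rig import env
print(env.close_job())"
```

```text
the job is handed in; nothing more can be done
None
```

The job is done and handed in at about 17 s: the test button dropped the lever, I pushed it back up and it stayed, and the bar, square and round circuits are on in that order; the one rough spot was a 54 N wrist force (limit 120 N) while raising the lever, from a contact that I think was a finger on the handle but could not confirm was not the gripper's body (limit 40 N).

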